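# Touch off a wax array block and peg its reference hole

## Task

Take the red-headed stylus out of its rack and use its steel pin to locate the wax block on the dark holder plate: press the pin gently against the block's long side that faces the robot, first towards its left end and then towards its right end, and then against the middle of its right-hand short side (left and right as the robot sees them), staying in contact for a moment at each spot. Then push the stylus down into the block's reference hole until it is fully home and let go, leaving it standing there. The wax dents easily, so never press hard on it, touch the block and plate with nothing but the stylus, and leave the blue-headed punch, the bottle and the jar where they are.

Things in the scene. Friction and masses are not known exactly. Their poses are not given: they have to be found in the camera images.
- holder: dark steel holder plate, 130 (x) x 160 (y) x 14 mm, fixed; origin at the centre of its underside, x away from the robot, y to its left, z up; yawed up to 0.3 rad. Its top carries a white outline and a wax block set down by hand and held fast by magnets. Plate and block are rigid and do not give
- outline (a point): centre of the white outline, on the plate's top. The cream wax block on it (blue foot, pink dots) is 50 (x) x 70 (y) x 30 mm high. NOT measured: the block's centre lies within 8 mm in x and in y of this point and its yaw within 0.07 rad of the plate's: find it by touching. The wax is spoilt by more than 20 N from the stylus
- spot_left (a point): first touch: where the near long side would be if the block stood exactly in the outline, 20 mm left (+y) of its middle, 14 mm above the plate's top; plate's axes. The real side is up to 10 mm nearer or farther. Touch with the pin moving along +x, tip at about this height, and hold 2 to 8 N for half a second
- spot_right (a point): second touch: the same, 20 mm right (-y) of the middle of the near long side
- spot_end (a point): third touch: the same for the middle of the right-hand short side, 35 mm to -y of the outline's centre, 14 mm above the plate's top; touch with the pin moving along +y
- hole_guess (a point): where the mouth of the block's one hole would be if the block stood exactly in the outline; the real hole is up to about 9 mm away in x and in y. It is 9.5 mm wide, 20 mm deep, upright, with a 2 mm chamfer; its axis lies 5 mm (+x) and 12 mm (+y) from the block's centre along the block's own axes; the mouth is in the top, 30 mm above the plate's top
- rack: white plastic rack, 60 (x) x 140 (y) x 30 mm, fixed; origin at the centre of its underside. Two holes at y = +35 and -35 mm, 9 mm wide, 25 mm deep: the stylus stands in one, the punch in the other
- stylus_head (a point): centre of the stylus's red square head, 18 x 18 mm wide and 44 mm high, where to grasp it (22 mm below its top); axes: x and y square to the head's sides, z up along the stylus. Stylus: 90 mm long, about 50 g, loose; below the head an 8 mm round steel pin 46 mm long with a 1.5 mm chamfer at its foot
- stylus_tip (a point): lower end of the stylus's pin, on its axis, 68 mm below the head's centre; same axes
- punch_head (a point): centre of the head of the blue-headed punch, same shape as the stylus, standing in the other hole; to be left alone
- reagent: amber bottle with white cap, 50 mm wide, 85 mm high, loose; origin at the centre of its underside; leave alone
- jar: jar with blue cap, 60 mm wide, 75 mm high, loose; origin at the centre of its underside; leave alone
There are look-alikes about, which are no part of the job. Of the things that look like the part that bears stylus_head, take the one that is farthest from the robot's base at the start.

How it is judged:
By the outcome, as a careful person would: the job done as asked, in the order asked, and still so for the second after the job is handed in, with the robot touching nothing.
It also fails if it takes over 72 s, if anything falls off the work surface, if the arm or the gripper's body presses on something with over 40 N, if the wrist force passes 120 N, or if a joint passes its speed limit or range.

## Robot

A 6-joint arm with a two-finger parallel gripper is mounted at the origin on the work surface. World frame = base frame: x ahead of the robot, y to its left, z up, the work surface at z = 0. Lengths are in m, angles in rad, forces in N, time in s.
With the tool pointing down it reaches from about 0.325 to 0.9 m from the base axis. Payload 6.1 kg.
Tool frame: the origin (TCP) lies midway between the tips of the shut fingers; the grasp point (between the pads) lies 19 mm behind it; x points along the fingers, y is the direction in which the jaws open and shut, and the axes are right-handed (so a half turn about x gives the same grasp; the last joint's range is limited). The gripper opens to 85 mm and grips with 20 to 120 N. Pads are 22 mm wide; open, the fingers measure 114 mm over their backs; the gripper's body (76 mm by 85 mm) begins 54 mm behind the grasp point. The pads swing forward as they close: fully open they stand 13 mm farther back than shut.
Start: joints at [1.125, 0.22, 1.526, -0, 1.395, -0.126], TCP at [0.196, 0.593, 0.231] pointing down, gripper open.
Joint ranges: [-2.98, 2.98], [-0.91, 2.08], [0.09, 2.57], [-1.24, 4.39], [0.2, 2.65], [-2.68, 2.68]. Speed limits (rad/s): [2.57, 2.57, 3.01, 3.14, 3.14, 3.14].

## Interface

Orientations are given as [roll, pitch, yaw] about the fixed x, y, z axes, in that order (R = Rz(yaw) Ry(pitch) Rx(roll)).
In Python, from plant import movep, move_l, set_joints, gripper_to, hold, inverse_kinematics, observe, get_image, get_calibration, Unreachable, job_done gives the robot as it stands. Calls block until the motion is done:
- movep(position, orientation): joint-space move of the TCP to a pose.
- move_l(position, feed=0.15, rotation=None, max_force=None): straight line of the TCP; rotation=None keeps the orientation; feed is the mean speed in m/s. With max_force (N) it stops when the force on the tool has changed by that much, and returns True; else False.
- set_joints(angles): joint-space move.
- gripper_to(opening, f_grip=None): finger opening in m; f_grip is the grip in N (None keeps the last); returns when the fingers have stopped.
- hold(seconds).
- inverse_kinematics(position, orientation): joint angles nearest the present ones, or None.
- observe(): the state.
- get_image(name): name is "scene" or "top" or "wrist"; returns (picture, depth): 384x512x3 uint8, red, green, blue; 384x512 float32, m along the optical axis (not along the pixel's ray), 0 where there is no reading.
- get_calibration(name): a dict with "intrinsics" (3x3 intrinsics, pixels), "dist_coeffs" ([k1, k2, p1, p2, k3] as OpenCV has them; the pictures are not rectified), "world_from_camera" (4x4, takes a point from camera to world coordinates). Camera axes: x right, y down, z forward; pixel columns grow to the right and rows downward; lengths in m; the calibration is good to about 2 mm. A picture is of the moment at which its call begins: read the wrist's pose just before it. get_calibration takes no time and is no camera call; for the wrist camera it gives the pose at the moment of the call.
A pose or a line that the arm cannot do raises Unreachable and nothing moves.
- job_done(): hands the job in, once; it reports no verdict.
The state is a dict: "time_s": time; "q": joint angles; "joint_velocities": joint speeds; "joint_torque": joint torques, N m; "eef_pos": TCP position; "tcp_rot": TCP orientation; "ft_force": force on the tool from outside, world axes, zero at the start; "torque": the same for the moment, N m; "opening": finger opening in m.
Only numpy, scipy, OpenCV 4.12 (cv2) and the standard library are available. Lean on these libraries where they do the work, as an engineer would, in place of code of your own. Each camera call takes 0.05 s, during which the arm holds its last target. There are 200 camera calls.

## Working session

There is one attempt and no reset: what is moved stays moved. The work goes in short steps, each a Python script; the robot and the scene stay as the last script left them, time stands still between calls to the robot, and variables do not carry over. Pictures are saved under pics/ and viewed, about 8 in all and at most 12, crops included, and the job is handed in when it is done.

```bash
ls; mkdir -p pics; python3 - <<'E'
from plant import *
import cv2,numpy as np
for n in ["scene","top"]:
    im,d=get_image(n); cv2.imwrite(f"pics/{n}0.png",im[:,:,::-1]); np.savez(f"{n}0.npz",im=im,d=d)
    c=get_calibration(n); print(n,np.round(c["intrinsics"],1).tolist(),np.round(c["dist_coeffs"],3),np.round(c["world_from_camera"],3).tolist())
s=observe(); print(s["time_s"],s["eef_pos"],s["tcp_rot"],s["ft_force"],s["opening"])
E
```

```text
pics
scene [[423.9, 0.0, 255.3], [0.0, 423.9, 192.2], [0.0, 0.0, 1.0]] [-0.057  0.     0.     0.     0.   ] [[0.549, 0.576, -0.605, 1.144], [0.836, -0.393, 0.384, -0.401], [-0.017, -0.717, -0.697, 0.812], [0.0, 0.0, 0.0, 1.0]]
top [[357.8, 0.0, 256.1], [0.0, 357.8, 192.0], [0.0, 0.0, 1.0]] [-0.089  0.     0.     0.     0.   ] [[0.016, -0.985, 0.174, 0.323], [-1.0, -0.02, -0.02, -0.002], [0.023, -0.173, -0.985, 0.988], [0.0, 0.0, 0.0, 1.0]]
0.1 [0.19622832 0.59280383 0.23029661] [-1.70068146  1.56898466 -2.02043576] [ 0.2596493  -0.33539663 -0.16241195] 0.08556489283367807
```

View pics/scene0.png

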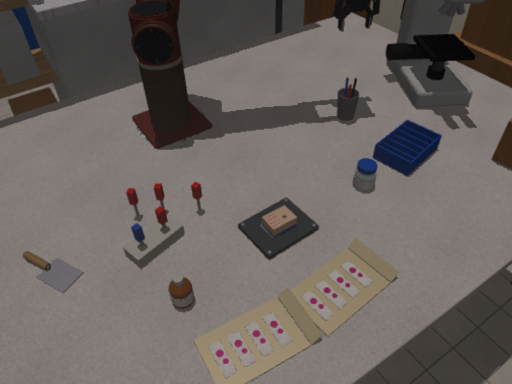

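View pics/top0.png

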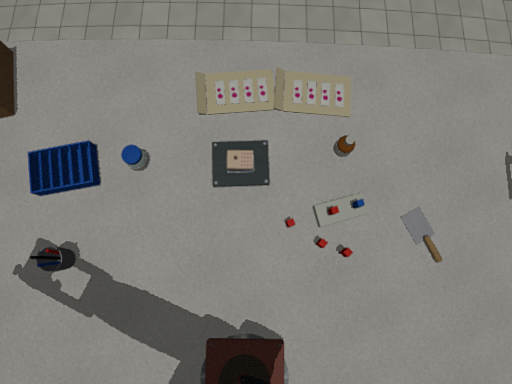

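The top view shows the holder plate at about (241,164) with the block on it. The rack is at about (340,210), with a red head at (333,210) and a blue one at (358,204). There are three loose red look-alikes at (290,222), (322,243) and (346,252). I'll turn these into rough positions and then look with the wrist camera.

```bash
cat > h.py <<'E'
from plant import *
import numpy as np, cv2
from scipy.spatial.transform import Rotation as Rot
def ray(uv,c):
    K=np.array(c["intrinsics"]);D=np.array(c["dist_coeffs"],float);T=np.array(c["world_from_camera"])
    p=cv2.undistortPoints(np.array(uv,float).reshape(-1,1,2),K,D).reshape(-1,2)
    return T[:3,3],np.c_[p,np.ones(len(p))]@T[:3,:3].T
def onplane(uv,c,z):
    o,r=ray(uv,c); return o+r*((z-o[2])/r[:,2])[:,None]
def blobs(mask,amin=20):
    cs,_=cv2.findContours(mask.astype(np.uint8),cv2.RETR_EXTERNAL,cv2.CHAIN_APPROX_NONE)
    return [k for k in cs if cv2.contourArea(k)>amin]
def hsv(im): return cv2.cvtColor(im,cv2.COLOR_RGB2HSV)
def red(im):
    h=hsv(im); return ((h[...,0]<8)|(h[...,0]>172))&(h[...,1]>150)&(h[...,2]>90)
def down(yaw): # tool x down, tool y (jaw axis) at angle yaw from world x
    y=np.array([np.cos(yaw),np.sin(yaw),0]);x=np.array([0,0,-1.]);return Rot.from_matrix(np.c_[x,y,np.cross(x,y)]).as_euler('xyz')
E
python3 - <<'E'
from h import *
c=get_calibration("top");im=np.load("top0.npz")["im"]
for k in blobs(red(im)):
    m=k.reshape(-1,2).mean(0)
    if m[1]>270: continue
    p=onplane([m],c,.09)[0];print("red",m.round(),p.round(3),np.hypot(*p[:2]).round(3))
h=hsv(im)
for k in blobs((h[...,2]<75),800):
    r=cv2.minAreaRect(onplane(k.reshape(-1,2),c,.014)[:,:2].astype(np.float32));print("dark",k.reshape(-1,2).mean(0),r)
print("blue",onplane([[358,203]],c,.09).round(3),"rack",onplane([[340,210]],c,.03).round(3),"jar",onplane([[132,155]],c,.07).round(3),"bot",onplane([[347,143]],c,.085).round(3))
w=get_calibration("wrist")
print(np.round(w["world_from_camera"],3).tolist(),np.round(w["intrinsics"],1).tolist())
s=observe();print(Rot.from_euler('xyz',s["tcp_rot"]).as_matrix().round(3).tolist())
for y in (-1.4,-.2,1.4,1.7):
  print(y,inverse_kinematics([.4,-.2,.25],down(y)))
E
```

```text
red [348. 252.] [ 0.333 -0.253  0.09 ] 0.418
red [322. 243.] [ 0.356 -0.189  0.09 ] 0.403
red [290. 222.] [ 0.406 -0.107  0.09 ] 0.42
red [334. 210.] [ 0.44 -0.22  0.09] 0.492
dark [239.7991453  359.55982906] ((0.05522575229406357, 0.008516743779182434), (0.1277438998222351, 0.21596793830394745), 0.7993279099464417)
dark [ 53.28688525 257.10655738] ((0.30192872881889343, 0.5313887000083923), (0.07375036925077438, 0.13013654947280884), 12.970447540283203)
dark [240.0255102  163.34693878] ((0.5767562389373779, 0.024214670062065125), (0.1287802755832672, 0.156971275806427), 3.103501081466675)
dark [ 6.68965517 79.93103448] ((0.8408814668655396, 0.7471749186515808), (0.26439833641052246, 0.053327906876802444), 11.161569595336914)
blue [[ 0.458 -0.283  0.09 ]] rack [[ 0.447 -0.251  0.03 ]] jar [[0.579 0.312 0.07 ]] bot [[ 0.62  -0.261  0.085]]
[[0.314, 0.909, 0.272, 0.126], [0.949, -0.3, -0.092, 0.616], [-0.002, 0.288, -0.958, 0.374], [0.0, 0.0, 0.0, 1.0]] [[317.7, 0.0, 257.9], [0.0, 317.7, 190.9], [0.0, 0.0, 1.0]]
[[-0.001, 0.314, 0.949], [-0.002, 0.949, -0.314], [-1.0, -0.002, -0.0]]
-1.4 [-0.64032021 -0.23271424  1.94237029  0.          1.4319366   0.75967979]
-0.2 [-0.64032021 -0.23271424  1.94237029  0.          1.4319366  -0.44032021]
1.4 [-0.64032021 -0.23271424  1.94237029  0.          1.4319366  -2.04032021]
1.7 [-0.64032021 -0.23271424  1.94237029  0.          1.4319366  -2.34032021]<sys>:0: UserWarning: Gimbal lock detected. Setting third angle to zero since it is not possible to uniquely determine all angles.
```

The red head in the rack is also the one farthest from the base (0.49 m against about 0.42 m), so it is the one to take. Next are wrist views of the plate and the rack.

```bash
python3 - 2>/dev/null <<'E'
from h import *
import pickle
out=[]
for n,p,y in (("plate",[.575,.024,.24],-1.52),("rack",[.43,-.235,.24],-1.29)):
    movep(p,down(y)); hold(.3)
    c=get_calibration("wrist"); im,d=get_image("wrist"); s=observe()
    pickle.dump((c,im,d,s),open(n+".pkl","wb")); cv2.imwrite(f"pics/{n}.png",im[:,:,::-1]); out.append(im)
    print(n,s["time_s"],s["eef_pos"].round(4),s["ft_force"].round(2),np.round(c["world_from_camera"],3).tolist())
E
```

```text
plate 2.875 [0.575  0.0243 0.24  ] [-1.   -0.64 -0.58] [[0.052, -0.957, -0.286, 0.648], [-0.999, -0.049, -0.015, 0.028], [0.001, 0.287, -0.958, 0.384], [0.0, 0.0, 0.0, 1.0]]
rack 4.3667 [ 0.4304 -0.2345  0.2399] [-0.21 -0.69  1.12] [[0.278, -0.92, -0.276, 0.5], [-0.96, -0.267, -0.08, -0.214], [0.001, 0.287, -0.958, 0.384], [0.0, 0.0, 0.0, 1.0]]
```

View pics/plate.png

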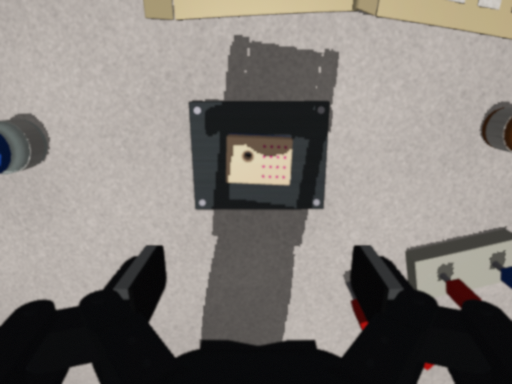

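View pics/rack.png

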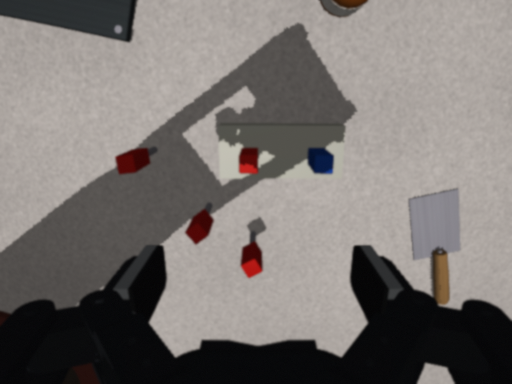

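The wrist plate view shows the plate at (260,155) and the block at (260,160), with its hole at (248,155). The rack view shows the red head at (248,160) and the blue one at (320,160). The gripper's shadow hides the outline, so I'll enlarge both with more contrast.

```bash
python3 - 2>/dev/null <<'E'
from h import *
import pickle
a=pickle.load(open("plate.pkl","rb"))[1][95:215,185:340]
b=pickle.load(open("rack.pkl","rb"))[1][110:200,205:355]
f=lambda x,s,g:cv2.resize((255*(x/255.)**g).astype(np.uint8),None,fx=s,fy=s,interpolation=cv2.INTER_CUBIC)
A=f(a,3,.5)[:, :];B=f(b,3,.8)
w=max(A.shape[1],B.shape[1]);A=np.pad(A,((0,0),(0,w-A.shape[1]),(0,0)));B=np.pad(B,((0,0),(0,w-B.shape[1]),(0,0)))
A=A[:330]; 
cv2.imwrite("pics/crop.png",np.vstack([A,B])[:,:,::-1]); print(A.shape,B.shape)
E
```

```text
(330, 465, 3) (270, 465, 3)
```

View pics/crop.png

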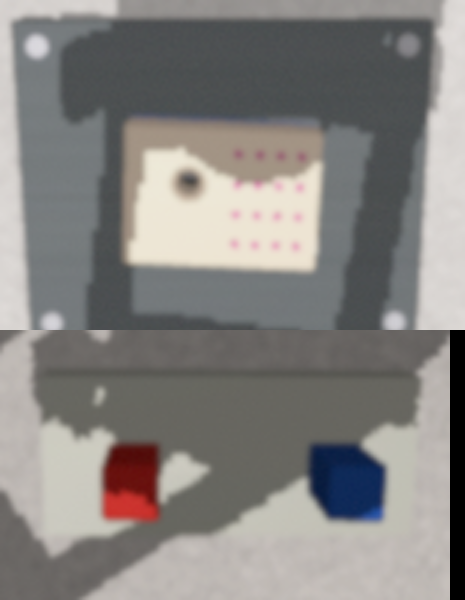

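No white line shows at this resolution, so I'll look for the outline again from closer, when I carry the stylus over. First, a look nearly straight down on the red head to measure it well.

```bash
cat > heads.py <<'E'
from h import *
def head(im,c,z=.095,near=None):
    res=[]
    for k in blobs(red(im),60):
        r=cv2.minAreaRect((onplane(k.reshape(-1,2),c,z)[:,:2]*1000).astype(np.float32)); res.append((k.reshape(-1,2).mean(0).round(),np.round(r[0],1),np.round(r[1],1),round(r[2],1)))
    return res
E
python3 - 2>/dev/null <<'E'
from heads import *
import pickle
c,im,d,s=pickle.load(open("rack.pkl","rb"))
for r in head(im,c): print(r)
movep([.385,-.236,.18],down(-1.29)); hold(.3)
c=get_calibration("wrist"); im,d=get_image("wrist"); s=observe()
pickle.dump((c,im,d,s),open("rack2.pkl","wb"))
print(s["time_s"],s["ft_force"].round(2))
for r in head(im,c): print(r, d[int(r[0][1]),int(r[0][0])])
x=im[0:220,130:400]; cv2.imwrite("pics/rack2.png",cv2.resize(x,None,fx=2.5,fy=2.5,interpolation=cv2.INTER_CUBIC)[:,:,::-1])
E
```

```text
(array([251., 267.]), array([ 336.8, -255. ]), array([17.2, 17.1]), 45.4)
(array([248., 168.]), array([ 436.6, -223.9]), array([10.4, 15.8]), 15.3)
5.1167 [-0.03  0.72  0.49]
(array([262., 258.]), array([ 336.5, -254.6]), array([17.5, 17. ]), 45.0) 0.26043552
(array([192., 214.]), array([ 357.9, -192.2]), array([17.8, 17.7]), 53.0) 0.25057477
(array([101., 123.]), array([ 407.5, -113. ]), array([16.3, 17. ]), 22.3) 0.22968136
```

View pics/rack2.png

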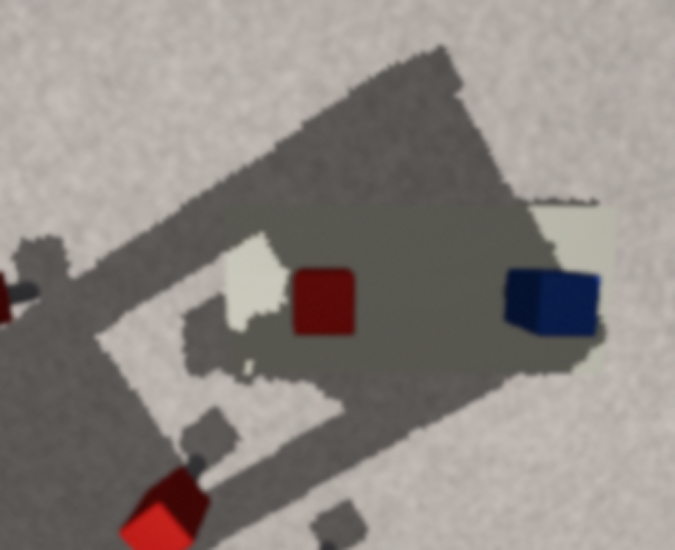

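The red rack head is seen square-on at crop (324,301). It is in shadow, so the threshold has to come down before I measure it.

```bash
sed -i 's/\[...,2\]>90)/[...,2]>60)/' h.py; python3 - 2>/dev/null <<'E'
from heads import *
import pickle
c,im,d,s=pickle.load(open("rack2.pkl","rb"))
for k in blobs(red(im)[:150,230:290],60):
    k=k+np.array([230,0]); 
    for z in (.09,.095): 
        r=cv2.minAreaRect((onplane(k.reshape(-1,2),c,z)[:,:2]*1000).astype(np.float32));print(z,r)
    print(k.reshape(-1,2).min(0),k.reshape(-1,2).max(0))
P=np.array(c["world_from_camera"]); print("top z",P[2,3],[ (P[:3,3]+ray([[260,v]],c)[1][0]*d[v,260]).round(4).tolist() for v in (112,120,130)])
E
```

```text
0.09 ((440.0076904296875, -222.73069763183594), (17.87555694580078, 16.84579086303711), 16.125017166137695)
0.095 ((440.3413391113281, -222.59536743164062), (17.495349884033203, 16.48748779296875), 16.12501335144043)
[248 108] [271 133]
top z 0.32507863334952714 [[0.4462, -0.2212, 0.0958], [0.4409, -0.2228, 0.0956], [0.434, -0.2248, 0.0945]]
```

```bash
python3 - 2>/dev/null <<'E'
from h import *
import pickle
gripper_to(.045)
movep([.4402,-.2226,.12],down(-1.29))
print("down",move_l([.4402,-.2226,.054],feed=.08,max_force=8),observe()["eef_pos"].round(4))
gripper_to(.01,f_grip=70); s=observe(); print("grip",s["opening"],s["ft_force"].round(2),s["time_s"])
print("lift",move_l([.4402,-.2226,.09],feed=.06,max_force=15)); move_l([.4402,-.2226,.17],feed=.15)
hold(.2); s=observe(); print(s["opening"],s["eef_pos"].round(4),s["ft_force"].round(2),s["time_s"])
movep([.49,.04,.17],down(-1.29)); hold(.3)
s=observe();print(s["time_s"],s["ft_force"].round(2),s["opening"])
c=get_calibration("wrist"); im,d=get_image("wrist")
pickle.dump((c,im,d,s),open("plate2.pkl","wb"))
x=im[:384,60:460]; cv2.imwrite("pics/plate2.png",cv2.resize((255*(x/255.)**.6).astype(np.uint8),None,fx=1.5,fy=1.5)[:,:,::-1])
E
```

```text
down False [ 0.4406 -0.2229  0.0544]
grip 0.017440890057589295 [-0.35  1.87  4.31] 7.3417
lift False
0.016652396595430014 [ 0.4394 -0.2221  0.1685] [-0.28 -0.13 -1.25] 8.975
10.3167 [ 0.28  0.96 -1.2 ] 0.016707388566857263
```

View pics/plate2.png

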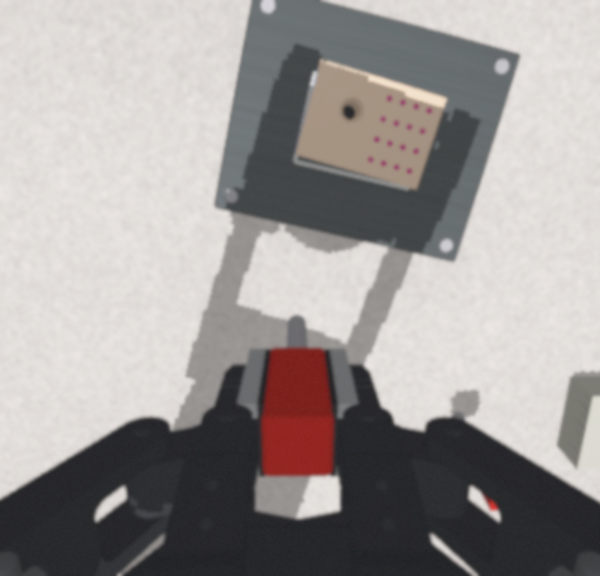

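The stylus is held straight. Now the outline shows: its left line runs (313,72)–(295,161) and its near line (295,161)–(410,189) in this crop. I'll project those picks, and the plate and block corners, onto their planes.

```bash
python3 - 2>/dev/null <<'E'
from h import *
import pickle
c,im,d,s=pickle.load(open("plate2.pkl","rb"))
g=lambda L,z:(onplane([[60+u/1.5,v/1.5] for u,v in L],c,z)[:,:2]*1000).round(1)
pl=g([(217,207),(455,261),(518,54)],.014); print("plate NL,NR,FR",pl.tolist())
v=pl[0]-pl[1]; print("NL-NR len",np.linalg.norm(v),"yaw",np.arctan2(-v[0],v[1])); v=pl[2]-pl[1]; print(np.linalg.norm(v),np.arctan2(v[1],v[0])); print("centre",(pl[0]+pl[2])/2)
o=g([(313,72),(295,161),(410,189)],.014); print("outline",o.tolist())
b=g([(322,60),(298,157),(417,190),(447,97)],.044); print("block FL NL NR FR",b.tolist(),b.mean(0)); v=b[1]-b[2];print(np.linalg.norm(v),np.arctan2(-v[0],v[1]))
print("hole",g([(350,111)],.044))
x=im[35:135,240:370]; cv2.imwrite("pics/o.png",cv2.resize((255*(x/255.)**.6).astype(np.uint8),None,fx=6,fy=6,interpolation=cv2.INTER_CUBIC)[:,:,::-1])
E
```

```text
plate NL,NR,FR [[509.8, 96.4], [518.6, -60.2], [646.3, -51.6]]
NL-NR len 156.84705926475002 yaw 0.05613508742030237
127.98925736170197 0.06724380423223862
centre [578.05  22.4 ]
outline [[602.1, 60.9], [550.2, 57.0], [553.9, -16.3]]
block FL NL NR FR [[604.8, 57.9], [553.7, 56.2], [555.1, -12.8], [606.2, -11.7]] [579.95  22.4 ]
69.01420143709554 0.020287071462869562
hole [[584.6  36.1]]
```

View pics/o.png

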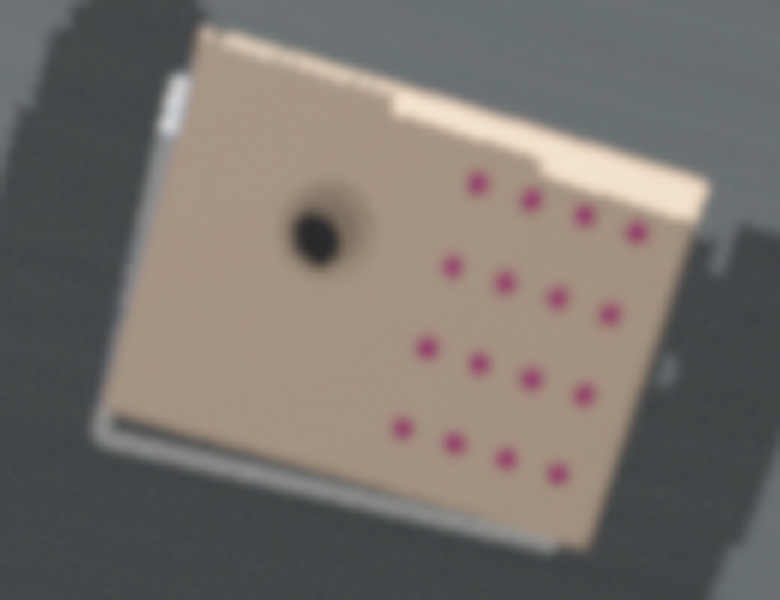

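Picture count: 7. The outline's centre is at about (577.5, 23), matching the plate's centre, with the plate yawed about 0.058. By eye the block sits near (580, 22) with yaw about 0.02. First touch now, guarded and slow.

```bash
cat > touch.py <<'E'
from h import *
import json
C=np.array([.5775,.0230]);Y0=.058
X=np.array([np.cos(Y0),np.sin(Y0)]);Y=np.array([-X[1],X[0]]);ZT=.0775
def touch(name,p,dirn,back=.009,maxgo=.022,clear=.13):
    """p: nominal pin-centre at contact (xy); dirn: unit approach"""
    a=p-back*dirn
    s=observe(); 
    if np.linalg.norm(s["eef_pos"][:2]-a)>.003: movep([*a,clear],down(-1.29))
    move_l([*a,ZT],feed=.08,max_force=8); hold(.25)
    f=lambda:observe()["ft_force"]
    b=np.mean([f() for _ in range(3)],0); d3=np.array([*dirn,0])
    hit=move_l([*(a+maxgo*dirn),ZT],feed=.006,max_force=3.5)
    if not hit: print(name,"no contact"); return
    tgt=observe()["eef_pos"].copy(); L=[]
    for i in range(14):
        hold(.06); s=observe(); F=-(s["ft_force"]-b)@d3; L.append((round(s["time_s"],2),round(F,2),(s["eef_pos"]*1000).round(2).tolist()))
        if F>6.5 : tgt=tgt-.0001*d3; move_l(tgt,feed=.004)
        elif F<2.8: tgt=tgt+.0001*d3; move_l(tgt,feed=.004)
    for l in L[::2]: print(l)
    m=np.mean([l[2] for l in L[-4:]],0); print(name,"contact TCP",m.round(2),"F",L[-1][1],"rel nominal",((m[:2]/1000-p)@dirn*1000).round(2),"fullF",(s["ft_force"]-b).round(2))
    e=s["eef_pos"][:2]-.008*dirn; move_l([*e,ZT],feed=.04)
    json.dump([m.tolist(),L[-1][1]],open(name+".json","w"))
E
python3 - 2>/dev/null <<'E'
from touch import *
touch("left",C-.029*X+.02*Y,X); print(observe()["time_s"])
E
```

```text
(14.08, np.float64(-0.73), [551.22, 41.72, 76.36])
(14.74, np.float64(-0.07), [551.64, 41.7, 76.64])
(15.36, np.float64(-1.48), [551.87, 41.69, 76.67])
(15.97, np.float64(-0.36), [551.98, 41.74, 76.62])
(16.59, np.float64(1.63), [552.11, 41.76, 76.62])
(17.21, np.float64(2.4), [552.29, 41.79, 76.62])
(17.57, np.float64(4.02), [552.36, 41.8, 76.61])
left contact TCP [552.34  41.8   76.61] F 4.26 rel nominal 4.97 fullF [-4.35  1.57  2.87]
17.9917
```

Contact was made, but the first trigger was noise, and the time above 2 N is too short to trust. I'll repeat the left touch before going on, with averaged force and a clean hold at the end.

```bash
python3 - <<'E'
s=open("touch.py").read()
a=s.index("    hit=move_l"); 
s=s[:a]+'''    def F(n=4):
        v=[]
        for _ in range(n): hold(.025); v.append(-(observe()["ft_force"]-b)@d3)
        return np.mean(v)
    tgt=np.array([*a,ZT]); end=tgt+maxgo*d3
    for _ in range(3):   # a noise trigger is followed by a fresh approach
        if not move_l(end,feed=.007,max_force=4): print(name,"no contact"); return
        f0=F()
        if f0>1.5: break
    tgt=observe()["eef_pos"]; tgt[2]=ZT; n=0
    while f0<4 and n<15: tgt=tgt+min(.0003,max(.00008,(4.5-f0)*.00006))*d3; move_l(tgt,feed=.006); f0=F(3); n+=1
    L=[];P=[]
    for i in range(32): hold(.025); s=observe(); L.append(-(s["ft_force"]-b)@d3); P.append(s["eef_pos"]*1000)
    m=np.mean(P,0); L=np.array(L)
    print(name,"t",round(s["time_s"],2),"n",n,"f0",f0.round(2),"hold F mean/min/max",L.mean().round(2),L.min().round(2),L.max().round(2),"TCP",m.round(2),"rel",((m[:2]/1000-p)@dirn*1000).round(2),"full",(s["ft_force"]-b).round(2))
    json.dump([m.tolist(),L.mean()],open(name+".json","w"))
    move_l([*(s["eef_pos"][:2]-.010*dirn),ZT],feed=.04)
'''
s=s.replace("b=np.mean([f() for _ in range(3)],0)","b=np.mean([(hold(.025),f())[1] for _ in range(8)],0)")
open("touch.py","w").write(s)
E
python3 - 2>&1 <<'E' | grep -v -i gimbal
from touch import *
touch("left",C-.029*X+.02*Y,X,back=.003); print(observe()["time_s"])
E
```

```text
left t 25.5 n 7 f0 4.04 hold F mean/min/max 4.42 3.14 5.9 TCP [552.98  42.42  77.43] rel 5.65 full [-4.36  1.31  2.56]
25.9083
```

A solid left touch: 3.1–5.9 N held for 0.8 s. Now the right touch, then the end.

```bash
python3 - 2>&1 <<'E' | grep -v -i gimbal
from touch import *
s=observe();p=C-.029*X-.02*Y-.004*X
move_l([*p,ZT],feed=.05)
touch("right",C-.029*X-.02*Y,X,back=.003); print(observe()["time_s"])
s=observe(); print(s["opening"],s["eef_pos"])
E
```

```text
right t 34.65 n 8 f0 4.09 hold F mean/min/max 4.81 3.5 5.93 TCP [553.87   2.02  77.45] rel 4.19 full [-5.04 -0.76  2.7 ]
35.05
0.01722615608978614 [0.54433947 0.00150737 0.0778119 ]
```

```bash
python3 - 2>&1 <<'E' | grep -v -i gimbal
from touch import *
move_l([*(C-.04*X-.050*Y),ZT],feed=.08)
move_l([*(C+.003*X-.047*Y),ZT],feed=.08)
touch("end",C+.003*X-.039*Y,Y,back=.007)
s=observe(); print(s["time_s"],s["opening"],s["eef_pos"])
E
```

```text
end t 40.74 n 4 f0 4.32 hold F mean/min/max 4.6 3.41 5.84 TCP [582.05 -14.31  77.48] rel 1.49 full [ 0.44 -5.15 -1.45]
41.1417 0.01717886525211783 [ 0.58287471 -0.02409347  0.07767155]
```

```bash
python3 - 2>&1 <<'E' | grep -v -i gimbal
from touch import *
l,r,e=[np.array(json.load(open(n+".json"))[0][:2]) for n in ("left","right","end")]
v=l-r; w=np.arctan2(-v[0],v[1]); u=np.array([np.cos(w),np.sin(w)]);vv=np.array([-u[1],u[0]])
H=(u*(l@u+29+5-.4)+vv*(e@vv+39+12-.4))/1000
print("yaw",w,"hole TCP",H,"block-outline",((u*(l@u+28.6)+vv*(e@vv+38.6))/1000-C))
json.dump(H.tolist(),open("H.json","w"))
s=observe(); move_l([*s["eef_pos"][:2],.115],feed=.12); move_l([*H,.115],feed=.1); move_l([*H,.097],feed=.06); hold(.3)
b=observe()["ft_force"]
hit=move_l([*H,.078],feed=.015,max_force=6); s=observe(); print(hit,s["eef_pos"].round(4),(s["ft_force"]-b).round(2),s["time_s"])
hold(.15); s=observe(); print(s["eef_pos"].round(4),(s["ft_force"]-b).round(2))
E
```

```text
yaw 0.021968158949099714 hole TCP [0.58672199 0.03640748] block-outline [0.00448679 0.00130054]
False [0.5868 0.0364 0.0781] [-0.35  0.33 -0.03] 44.5333
[0.5868 0.0364 0.0781] [-0.21 -0.05 -0.02]
```

The pin entered the hole with no force. Next, seat it until the bottom is felt, then release.

```bash
python3 - 2>&1 <<'E' | grep -v -i gimbal
from touch import *
H=json.load(open("H.json")); b=observe()["ft_force"]
for _ in range(3):
    hit=move_l([*H,.069],feed=.01,max_force=6); hold(.15); s=observe(); f=s["ft_force"]-b; print(hit,s["eef_pos"].round(4),f.round(2),s["time_s"])
    if f[2]>2.5 or not hit: break
E
```

```text
True [0.5869 0.0364 0.0734] [-1.29  0.94  5.33] 45.4083
```

```bash
python3 - 2>&1 <<'E' | grep -v -i gimbal
from touch import *
H=json.load(open("H.json"))
gripper_to(.05); hold(.2); print(observe()["opening"])
move_l([*H,.19],feed=.12)
movep([.535,.036,.20],down(-1.53)); hold(.4)
c=get_calibration("wrist"); im,d=get_image("wrist"); s=observe(); print(s["time_s"],s["ft_force"].round(2))
h=hsv(im); m=red(im); P=np.array(c["world_from_camera"])
for k in blobs(m,150):
    mm=k.reshape(-1,2).mean(0).astype(int); print(mm,onplane([mm],c,.114)[0].round(4),(P[:3,3]+ray([mm],c)[1][0]*d[mm[1],mm[0]]).round(4))
ims,_=get_image("scene"); t=ims[120:320,90:410]
cv2.imwrite("pics/end.png",np.vstack([cv2.resize(im[0:220,120:440],(640,440)),cv2.resize(ims[150:230,220:348],(256,160))[:, :].repeat(1,0) if 0 else cv2.resize(t,(640,400))])[:, :, ::-1][:, :].copy() if 0 else cv2.resize(np.vstack([im[0:200,120:440],t]),(640,800))[:,:,::-1])
i=cv2.imread("pics/end.png"); cv2.imwrite("pics/end.png",cv2.resize(i,(480,600)))
E
```

```text
0.050177424239717154
47.9417 [-0.25  0.16 -0.04]
[252 127] [0.5866 0.0418 0.114 ] [0.5867 0.0418 0.1149]
```

View pics/end.png

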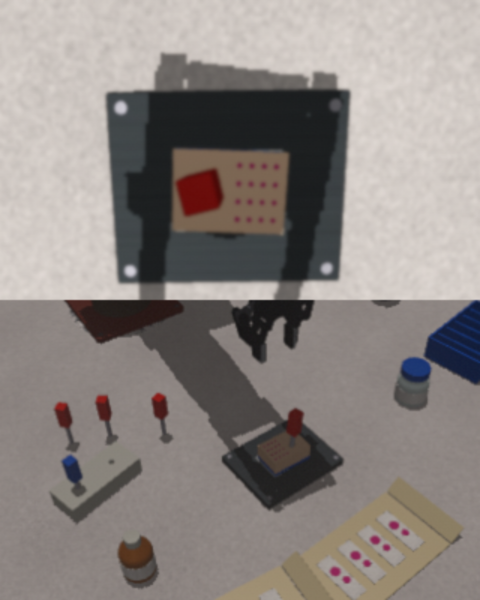

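The final view shows the stylus standing in the block. Its top is at 114.9 mm by depth, where fully home is 114, with a slight lean within the hole's play. The punch, bottle, jar and look-alikes have not moved, so I'm handing in.

```bash
python3 - <<'E'
from plant import *
job_done()
E
```

```text
the job is handed in; nothing more can be done
```

I took the red-headed stylus from the rack, made the three touches in order, pushed it home in the reference hole and let go. I handed in shortly after 47.9 s on the robot's clock.

- **Touches:**

| Spot | Force while held (N) | Hold (s) |
|---|---|---|
| Left | 3.1–5.9 | 0.8 |
| Right | 3.5–5.9 | 0.8 |
| End | 3.4–5.8 | 0.8 |

- **Left spot touched twice:** on the first try a noise trigger stopped the approach early, and contact was over 2 N for too short a time to trust. I repeated it before the right touch. The two left contact positions differed by 0.6 mm.
- **Block position:** the touches gave a block yaw of 0.022 rad, against about 0.020 in the camera image. They put the hole about 2 mm farther in x than the image did, and I used the touch result.
- **Insertion:** the pin went in with no side force that I could measure. The hole's bottom was felt at about 5 N, at exactly the height expected for fully home.
- **Final check:** after release the stylus stood in the block, with its top at 114.9 mm against 114 mm expected. Its top leans about 5 mm to the left, which is within the hole's play. The punch, bottle, jar and look-alikes looked undisturbed in the last picture, and the gripper was clear of everything.

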